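# Hang a leaded-glass panel by its keyhole hanger on the viewing stand

## Task

Take the square rose panel with the steel keyhole hanger out of the rack, set its keyhole over the free screw on the far side of the viewing stand's batten, and slide it down until it is fully home before you let go. The screw was driven a little off its pencil cross, so feel for it, and be gentle: it is glass, and nothing else on the bench may be disturbed.

Things in the scene. Friction and masses are not known exactly. Their poses are not given: they have to be found in the camera images.
- panel_grip (a point): Grasp here: centre of the folded steel hem topping the rose panel's hanger, 40 mm wide (y), 30 high (z), 10 thick (x), pinched across x from above. Panel axes: z up, y along its width, x square to the glass, its back towards -x. Square leaded panel in a grey zinc border, 150 wide and high, 8 thick, about 0.34 kg, upright in the rack; underside 225 mm below this point.
- keyhole (a point): Centre of the keyhole's round hole, on the back of the hanger, 63 mm below and 5 mm behind (-x) panel_grip. Hole 17.5 mm across; a slot 9 mm wide runs up from it. The hanger is a steel plate 40 mm wide, 4 mm thick, its back flush with the panel's back; below the hem (from 15 mm below panel_grip) down to the border (75 mm below it) it is bare plate. Panel axes.
- slot_end (a point): Where the middle of the screw's shank sits when the panel is fully home: closed upper end of the slot, 20 mm straight above the hole's centre, on the plate's back face. Panel axes. Hung home, the panel's x points along the stand's x and its back lies 0 to 3 mm off the batten's far face.
- stand: Wooden viewing stand, fixed: two posts on feet, 360 mm wide (y), 256 mm high, with a batten 40 mm high and 20 mm thick along its top (nothing stands higher, except a hung panel). Origin on the bench under its middle; x points out of the batten's far face (away from the robot), which lies at x = 10 mm; y along the batten, z up.
- mark (a point): Pencil cross on the batten's far face, 60 mm to +y of the stand's middle, 242 mm above the bench, 14 mm below the batten's top. Stand's axes. The free screw stands out along +x with its centre 5.5 mm off the cross, direction unknown (not in the readings: look or feel). Round head 14 mm across, 4 thick; shank 6 across, 7 bare between batten and head: head's front 11 mm out.
- suncatcher (a joint): Swing angle (rad, 0 as it hangs at rest) of a round sun catcher, 76 mm across, that hangs from a second screw of the batten, 100 mm towards the stand's -y from its middle; its centre is 78 mm below that screw. Leave alone.
- rack: Wooden panel rack fixed to the bench, 150 mm (x) by 176 mm (y), floor 12 mm above the bench, origin on the bench under its middle. Three upright slots, 45 mm apart along x, 11 mm wide between pairs of dowels that reach 74 mm above the bench. The panels stand in it square to its x axis, the hanger panel in any of the slots.
- panel_green: Green striped panel 120 mm wide, 125 mm high, without hanger, standing in the rack; origin at the middle of its underside. Leave alone.
- panel_amber: Small amber rose panel 130 mm wide, 135 mm high, without hanger, standing in the rack; origin at the middle of its underside. Leave alone.
- tin: Round red lidded tin, 113 mm across, 92 mm high; origin at the middle of its underside. Leave alone.
- flux_jar: Small green glass jar, 48 mm across, 85 mm high; origin at the middle of its underside. Leave alone.
- hammer: Small hammer lying on the bench. Leave alone.
- flux_brush: Brush lying on the bench. Leave alone.

How it is judged (in metres and radians):
On the way, in this order (a step that is already met when the one before it is completed fails the run):
1. the keyhole is over the screw head, the plate's back near the batten, the panel still held (x of keyhole in the frame of mark between -0.003 and 0.005 m and y of keyhole in the frame of mark between -0.009 and 0.009 m and z of keyhole in the frame of mark between -0.009 and 0.009 m and contact force between the fingers and panel above 1 N), for 0.05 s.
2. the panel is slid down until the slot's end sits on the screw, still held (z of slot_end in the frame of mark between -0.0075 and 0.0075 m and x of slot_end in the frame of mark below 0.006 m and contact force between panel and stand above 0.5 N and contact force between the fingers and panel above 1 N), for 0.1 s.
At the end, for the whole second after the job is handed in: the panel hangs by itself, its weight on the stand's screw, slot end within 7.5 mm in height and 8.5 mm sideways of the pencil cross (the screw is 5.5 mm off it), plate's back within 6 mm of the batten, upright within 7 degrees; the other two panels still stand in the rack (z of slot_end in the frame of mark between -0.0075 and 0.0075 m and y of slot_end in the frame of mark between -0.0085 and 0.0085 m and x of slot_end in the frame of mark between -0.003 and 0.006 m and angle between panel_grip's own z axis and vertical below 0.12 rad and contact force between panel and stand above 1 N and distance of each of panel_green, panel_amber from where it was at the start of the episode below 0.015 m); the robot touches nothing.
It fails at once if the panel is pressed against the stand or its screw with more than 30 N (contact force between panel and stand above 30 N).
It fails at once if the sun catcher is knocked (value of joint suncatcher above 0.3 rad or value of joint suncatcher below -0.3 rad).
It fails at once if another thing on the bench or in the rack is moved by more than 15 mm (distance of any of panel_green, panel_amber, tin, flux_jar, hammer, flux_brush from where it was at the start of the episode above 0.015 m).
It also fails if it takes over 64 s, if anything falls off the work surface, if the arm or the gripper's body presses on something with over 40 N, if the wrist force passes 120 N, or if a joint passes its speed limit or range.

## Robot

A 6-joint arm with a two-finger parallel gripper is mounted at the origin on the work surface. World frame = base frame: x ahead of the robot, y to its left, z up, the work surface at z = 0. Lengths are in mm, angles in rad, forces in N, time in s.
With the tool pointing down it reaches from about 350 to 975 mm from the base axis. Payload 7.1 kg.
Tool frame: the origin (TCP) lies at the centre of the arm's flange, where the gripper is bolted on; the fingertips stand 182 mm ahead of it and the grasp point (between the pads) lies 163 mm ahead of it; z points along the fingers, y is the line along which they close (so a half turn about z gives the same grasp; the last joint's range is limited). The gripper opens to 88 mm and grips with 3 to 60 N. Pads are 20 mm wide; open, the fingers measure 115 mm over their backs; the gripper's body (75 mm by 178 mm) begins 61 mm behind the grasp point.
Start: joints at [1.291, 0.423, 1.63, -0, 1.089, -0.019], TCP at [161.127, 603.858, 404.675] pointing down, gripper open.
Joint ranges: [-3, 3], [-0.9, 2.11], [0.09, 2.58], [-1.31, 4.45], [0.11, 2.69], [-2.54, 2.54]. Speed limits (rad/s): [2.39, 2.39, 3.01, 3.14, 3.14, 3.14].

## Interface

Orientations are given as [roll, pitch, yaw] about the fixed x, y, z axes, in that order (R = Rz(yaw) Ry(pitch) Rx(roll)).
In Python, from workcell import sensors, capture, arm gives the robot as it stands.
- The arm moves only by the shell command python3 -m inch 'ROWS' [FORCE]. ROWS is JSON, a list of rows, each a list of 3 entries, a list of its own where there are three numbers: the gripper's target within -1 to 1 (fully open at 1, half-way at 0, shut at -1), then the shift along the world's x, y, z each as a share of 0.025 m, from -1 to 1, then the turn, a rotation vector about the world's x, y, z each as a share of 30 degrees, from -1 to 1. In form: [[hand, [dx, dy, dz], [rx, ry, rz]], ...]. A call has exactly 8 rows; each row shifts and turns the commanded pose from where the row before left it; what a row does not reach is not made up. A row lasts 1/12 s, in which the tool goes at most 41.7 mm and 7.16 degrees, less where a joint would pass 70% of its speed; a pose out of reach is approached as far as the arm can. A call with a number of a shift or a turn outside -1 to 1 is refused whole. A call with a gripper value outside its range is refused whole. The fingers move at their own pace and stop on an object; FORCE is the grip in N (left out, the last holds). Time passes only in rows, so rows that do not move let the fingers close, or fill a call up. It gives the time, the measured TCP pose, the force, the opening and the grip force at its end, in the units of the state.
- sensors.sense(): the state, without advancing time (a new reading comes with each control period).
- capture(name): name is "scene" or "top" or "wrist"; returns a dict with "pixels" (400x640x3 uint8, red, green, blue), "fx", "fy", "cx", "cy" (pixels), "k1" (the pictures are not rectified: a ray, as slopes to the right and down, at radius r is drawn at 1 + k1 r^2 times it, then the intrinsics apply), "rvec" (rotation vector, rad) and "tvec" (3), from world to camera coordinates, as OpenCV has them. Camera axes: x right, y down, z forward; pixel columns grow to the right and rows downward; lengths in mm; the calibration is good to about 2 mm. A picture is of the moment at which its call begins. There is no depth.
- arm.finish_job(): hands the job in; it is judged then, once.
The state is a dict: "t": time; "joints": joint angles; "qvel": joint speeds; "tau": joint torques, N m; "tool_pos": TCP position; "eef_rot": TCP orientation; "contact_force": force on the tool from outside, world axes, zero at the start; "ft_torque": the same for the moment, N m; "opening": finger opening in mm; "finger_force": force on a finger pad.
Only numpy, scipy, OpenCV 4.12 (cv2) and the standard library are available. Lean on these libraries where they do the work, as an engineer would, in place of code of your own. Each camera call takes 0.05 s, during which the arm holds its last target. There are 200 camera calls.

## Working session

There is one attempt and no reset: what is moved stays moved. The work goes in short steps, Python scripts to look and compute and a shell command to move; the robot and the scene stay as the last step left them, time stands still between calls to the robot, and variables do not carry over. Pictures are saved under pics/ and viewed, at most 10 in all, crops included, and the job is handed in when it is done.

```bash
ls; mkdir -p pics; cat > h.py <<'E'
import numpy as np, cv2
from workcell import sensors, capture, arm
def cam(c):
    R,_=cv2.Rodrigues(np.array(c["rvec"],float)); return R,np.array(c["tvec"],float)
def ray(c,u,v):
    x=(u-c["cx"])/c["fx"]; y=(v-c["cy"])/c["fy"]; a,b=x,y
    for _ in range(20):
        k=1+c["k1"]*(a*a+b*b); a,b=x/k,y/k
    R,t=cam(c); d=R.T@np.array([a,b,1]); return -R.T@t, d/np.linalg.norm(d)
def onplane(c,u,v,ax,val):
    o,d=ray(c,u,v); return o+d*(val-o[ax])/d[ax]
def proj(c,P):
    R,t=cam(c); p=R@np.array(P,float)+t; a,b=p[:2]/p[2]; k=1+c["k1"]*(a*a+b*b)
    return c["fx"]*a*k+c["cx"], c["fy"]*b*k+c["cy"]
def tri(c1,p1,c2,p2):
    o1,d1=ray(c1,*p1); o2,d2=ray(c2,*p2)
    s=np.linalg.lstsq(np.c_[d1,-d2],o2-o1,rcond=None)[0]; a=o1+s[0]*d1; b=o2+s[1]*d2
    return (a+b)/2, np.linalg.norm(a-b)
def shot(n,f):
    c=capture(n); np.save(f"pics/{f}.npy",c,allow_pickle=True); cv2.imwrite(f"pics/{f}.png",c["pixels"][:,:,::-1]); return c
def load(f): return np.load(f"pics/{f}.npy",allow_pickle=True).item()
E
python3 - <<'E'
from h import *
a=[shot(n,n+"0") for n in("scene","top","wrist")]
for c in a:
    o,d=ray(c,320,200); print(c["fx"],c["k1"],o.round(),d.round(2))
cv2.imwrite("pics/st.png",cv2.resize(np.vstack([a[0]["pixels"],a[1]["pixels"]])[:,:,::-1],None,fx=.75,fy=.75))
E
```

```text
pics
507.6796205417107 0.0211082946663835 [1217. -490.  935.] [-0.56  0.42 -0.71]
458.66835006743275 -0.03622987122034223 [ 480.  -37. 1060.] [ 0.16  0.02 -0.99]
322.91497834561255 0.009741428351446762 [ 85. 624. 385.] [ 0.29 -0.07 -0.96]
```

View pics/scene0.png

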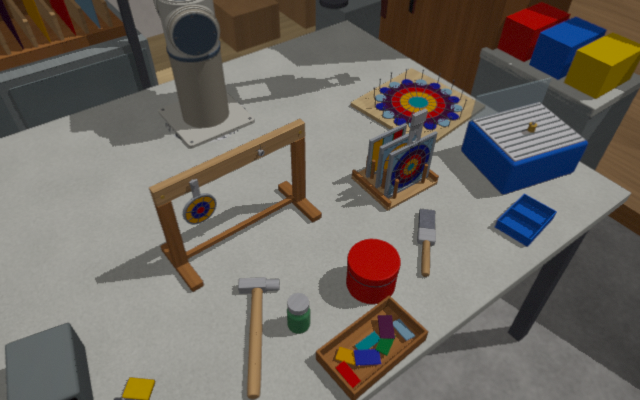

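View pics/top0.png

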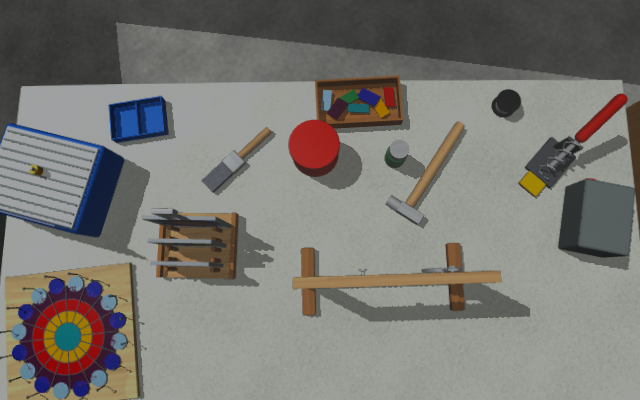

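The rose panel is in the rack's far slot, with its hem near top (160,213) and scene (417,122). The stand is at the centre: in the top view the batten runs (293,283) to (500,277), and the free screw is near (363,271).

```bash
python3 - <<'E'
from h import *
s=load("scene0")["pixels"];t=load("top0")["pixels"]
def cr(p,u,v,w,h): return cv2.resize(p[v:v+h,u:u+w],(400,300),interpolation=cv2.INTER_CUBIC)
im=np.vstack([np.hstack([cr(t,130,195,120,90),cr(s,350,100,120,90)]),np.hstack([cr(t,285,240,120,90),cr(s,220,110,120,90)])])
cv2.imwrite("pics/crop1.png",im[:,:,::-1])
E
```

```text
(no output)
```

View pics/crop1.png

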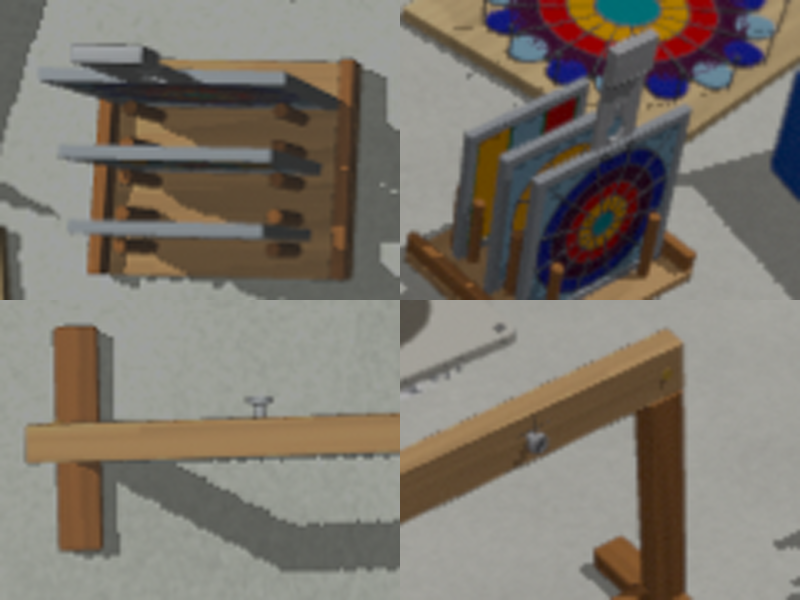

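```bash
python3 - <<'E'
from h import *
t=load("top0");s=load("scene0")
p=t["pixels"].astype(int)
wood=(p[:,:,0]-p[:,:,2]>45)
print("hem",onplane(t,162.4,211.2,2,252).round(1), "rack panel edge", onplane(t,130+40/3.333,195+68/3.333,2,177+0).round(1),onplane(t,130+287/3.333,195+72/3.333,2,177).round(1))
# batten edges z=256
A=[];B=[]
for u in list(range(322,355,3))+list(range(370,418,3)):
    r=np.where(wood[265:300,u])[0]+265
    A.append(onplane(t,u,r.min()-.5,2,256)[:2]);B.append(onplane(t,u,r.max()+.5,2,256)[:2])
for q in(A,B):
    q=np.array(q); k=np.polyfit(q[:,1],q[:,0],1); print("batten edge x=%.4f*y+%.1f"%tuple(k), "yaw",-np.arctan(k[0]))
row=np.where(wood[281])[0];row=row[(row>280)&(row<320)];print("left end",row.min(), onplane(t,row.min(),283,2,256))
row=np.where(wood[277])[0];row=row[(row<510)&(row>470)];print("right",row.max(), onplane(t,row.max()+.5,277,2,256))
print("screw tri",tri(t,(362.7,270),s,(261.1,152.6)))
print("hem scene check",proj(s,onplane(t,162.4,211.2,2,252)))
st=sensors.sense();print(st["eef_rot"],st["tool_pos"],st["opening"])
w=load("wrist0");print(ray(w,320,200))
E
```

```text
hem [594.6 267.  252. ] rack panel edge [596.9 335.8 177. ] [594.1 187.9 177. ]
batten edge x=-0.0290*y+478.5 yaw 0.02902137742633274
batten edge x=-0.0301*y+459.2 yaw 0.030048603708765997
left end 293 [467.50002485  29.51697321 256.        ]
right 500 [ 476.92038686 -328.89769618  256.        ]
screw tri (array([489.78724812, -92.66759326, 239.02873924]), np.float64(0.43778350279384975))
hem scene check (np.float64(419.85667846169315), np.float64(112.34561617146606))
[-3.14053189e+00  4.07314251e-06  2.88075118e+00] [161.09529622 603.67938558 404.1201836 ] 87.81504276632671
(array([ 84.75306824, 623.75907125, 385.49575107]), array([ 0.28560373, -0.0700262 , -0.95578598]))
```

```bash

R='[1,[0.963,-0.749,0.4],[0,0,-0.141]]'; : 
python3 -m inch '[[1,[0.963,-0.749,0.5],[0,0,-0.141]],[1,[0.963,-0.749,0.5],[0,0,-0.141]],[1,[0.963,-0.749,0.5],[0,0,-0.141]],[1,[0.963,-0.749,0.5],[0,0,-0.141]],[1,[0.963,-0.749,0.5],[0,0,-0.141]],[1,[0.963,-0.749,0.14],[0,0,-0.141]],[1,[0.963,-0.749,0],[0,0,-0.141]],[1,[0.963,-0.749,0],[0,0,-0.141]]]' 
python3 -m inch '[[1,[0.963,-0.749,0],[0,0,-0.141]],[1,[0.963,-0.749,0],[0,0,-0.141]],[1,[0.963,-0.749,0],[0,0,-0.141]],[1,[0.963,-0.749,0],[0,0,-0.141]],[1,[0.963,-0.749,0],[0,0,-0.141]],[1,[0.963,-0.749,0],[0,0,-0.141]],[1,[0.963,-0.749,0],[0,0,-0.141]],[1,[0.963,-0.749,0],[0,0,-0.141]]]' 
python3 -m inch '[[1,[0.963,-0.749,0],[0,0,-0.141]],[1,[0.963,-0.749,0],[0,0,-0.141]],[1,[0,0,0],[0,0,0]],[1,[0,0,0],[0,0,0]],[1,[0,0,0],[0,0,0]],[1,[0,0,0],[0,0,0]],[1,[0,0,0],[0,0,0]],[1,[0,0,0],[0,0,0]]]'
python3 - <<'E'
from h import *
c=shot("wrist","wrist1")
print(sensors.sense()["eef_rot"], proj(c,[594.6,267,252]),proj(c,[594.6,287,252]),proj(c,[594.6,247,252]))
E
```

```text
t: 0.82
tool_pos: [354.7, 452.9, 471.1]
eef_rot: [3.141, -0.0, 2.287]
contact_force: [0.8, 1.1, -0.0]
opening: 88.0
finger_force: 0.0
t: 1.48
tool_pos: [547.3, 303.1, 470.4]
eef_rot: [-3.141, 0.0, 1.696]
contact_force: [0.1, 0.7, 0.4]
opening: 87.5
finger_force: 0.0
t: 2.15
tool_pos: [593.7, 267.6, 470.8]
eef_rot: [-3.142, -0.0, 1.554]
contact_force: [-0.3, -0.4, -0.9]
opening: 87.5
finger_force: 0.0
[ 3.14148631e+00 -1.06445385e-04  1.55333411e+00] (np.float64(318.3363212885796), np.float64(225.79069652406292)) (np.float64(317.80908055860345), np.float64(196.97631125949187)) (np.float64(318.8362259910416), np.float64(253.10838187923446))
```

View pics/wrist1.png

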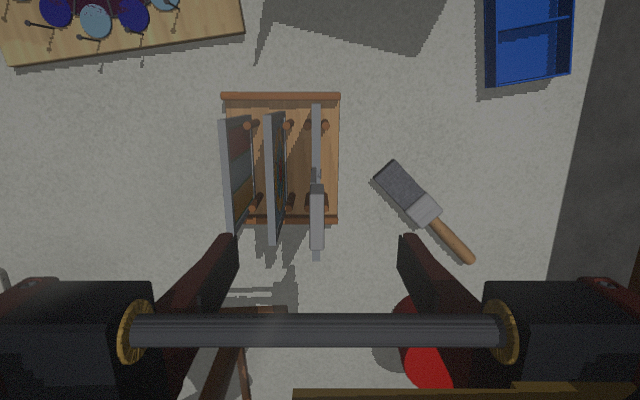

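The wrist view shows the hem's top at columns 310-324, rows about 192-249, midway between the fingers. That is 3-4 px above the predicted rows.

```bash
python3 - <<'E'
from h import *
c=load("wrist1"); g=c["pixels"].mean(2)
print(g[176:262,315:320].mean(1).round().astype(int).tolist())
for r in(205,225,240): print(r,g[r,302:334].round().astype(int).tolist())
E
```

```text
[86, 91, 97, 99, 101, 98, 100, 93, 72, 73, 73, 74, 75, 75, 74, 75, 73, 77, 100, 118, 117, 119, 118, 118, 119, 118, 118, 117, 119, 119, 119, 119, 118, 119, 118, 119, 118, 119, 118, 119, 120, 119, 118, 118, 118, 118, 119, 117, 119, 119, 119, 119, 119, 119, 119, 119, 119, 119, 120, 119, 119, 119, 119, 118, 120, 118, 119, 119, 120, 119, 119, 118, 120, 112, 100, 111, 110, 113, 111, 112, 110, 111, 110, 110, 114, 123]
205 [69, 71, 51, 44, 44, 47, 43, 64, 104, 123, 118, 122, 121, 119, 121, 117, 116, 121, 122, 122, 119, 108, 60, 67, 67, 50, 58, 105, 106, 106, 104, 102]
225 [86, 87, 86, 88, 87, 89, 95, 66, 106, 123, 118, 120, 114, 119, 117, 120, 118, 121, 119, 121, 119, 112, 64, 88, 90, 91, 92, 90, 92, 108, 144, 143]
240 [144, 139, 133, 132, 135, 138, 140, 89, 102, 120, 120, 117, 119, 121, 121, 120, 118, 122, 119, 123, 117, 108, 112, 140, 138, 138, 138, 141, 136, 133, 136, 138]
```

```bash

python3 -m inch '[[1,[0,0.04,-0.7],[0,0,0]],[1,[0,0,-0.7],[0,0,0]],[1,[0,0,-0.7],[0,0,0]],[1,[0,0,-0.72],[0,0,0]],[1,[0,0,0],[0,0,0]],[0,[0,0,0],[0,0,0]],[-1,[0,0,0],[0,0,0]],[-1,[0,0,0],[0,0,0]]]' 35
python3 -m inch '[[-1,[0,0,0],[0,0,0]],[-1,[0,0,0],[0,0,0]],[-1,[0,0,0],[0,0,0]],[-1,[0,0,0],[0,0,0]],[-1,[0,0,0],[0,0,0]],[-1,[0,0,0],[0,0,0]],[-1,[0,0,0],[0,0,0]],[-1,[0,0,0],[0,0,0]]]'
```

```text
t: 2.87
tool_pos: [594.8, 268.1, 401.7]
eef_rot: [3.139, -0.001, 1.552]
contact_force: [-0.3, 0.6, 0.3]
opening: 71.0
finger_force: 0.0
t: 3.53
tool_pos: [594.5, 267.8, 400.2]
eef_rot: [-3.142, 0.0, 1.552]
contact_force: [-0.1, 0.6, 0.3]
opening: 18.0
finger_force: 0.0
```

```bash

python3 -m inch '[[-1,[0,0,0],[0,0,0]],[-1,[0,0,0],[0,0,0]],[-1,[0,0,0],[0,0,0]],[-1,[0,0,0],[0,0,0]],[-1,[0,0,0],[0,0,0]],[-1,[0,0,0],[0,0,0]],[-1,[0,0,0],[0,0,0]],[-1,[0,0,0],[0,0,0]]]' 35
python3 -m inch '[[-1,[0,0,0.1],[0,0,0]],[-1,[0,0,0.1],[0,0,0]],[-1,[0,0,0.2],[0,0,0]],[-1,[0,0,0.3],[0,0,0]],[-1,[0,0,0.4],[0,0,0]],[-1,[0,0,0.4],[0,0,0]],[-1,[0,0,0.4],[0,0,0]],[-1,[0,0,0.4],[0,0,0]]]'
```

```text
t: 4.2
tool_pos: [594.4, 267.8, 400.1]
eef_rot: [-3.141, 0.0, 1.552]
contact_force: [-1.9, -0.5, 1.1]
opening: 9.7
finger_force: 35.0
t: 4.87
tool_pos: [594.5, 267.8, 459.2]
eef_rot: [3.141, -0.0, 1.552]
contact_force: [0.8, 0.1, -2.9]
opening: 9.5
finger_force: 35.0
```

```bash

python3 -m inch '[[-1,[0,0,0.5],[0,0,0]],[-1,[0,-0.2,0.6],[0,0,0]],[-1,[0,-0.4,0.5],[0,0,0]],[-1,[0,-0.6,0.2],[0,0,0]],[-1,[-0.2,-0.8,0],[0,0,0.01]],[-1,[-0.2,-0.8,0],[0,0,0.01]],[-1,[-0.2,-0.8,0],[0,0,0.01]],[-1,[-0.2,-0.8,0],[0,0,0.01]]]'
python3 -m inch '[[-1,[-0.2,-0.8,0],[0,0,0.01]],[-1,[-0.2,-0.8,0],[0,0,0.01]],[-1,[-0.2,-0.8,0],[0,0,0.01]],[-1,[-0.2,-0.8,0],[0,0,0.01]],[-1,[-0.2,-0.8,0],[0,0,0.01]],[-1,[-0.2,-0.8,0],[0,0,0.002]],[-1,[-0.2,-0.8,0],[0,0,0]],[-1,[-0.2,-0.8,0],[0,0,0]]]'
python3 -m inch '[[-1,[-0.2,-0.8,0],[0,0,0]],[-1,[-0.2,-0.8,0],[0,0,0]],[-1,[-0.2,-0.8,0],[0,0,0]],[-1,[-0.1,-0.5,0],[0,0,0]],[-1,[0,-0.3,0],[0,0,0]],[-1,[0,0,0],[0,0,0]],[-1,[0,0,0],[0,0,0]],[-1,[0,0,0],[0,0,0]]]'
python3 - <<'E'
from h import *
s=shot("scene","scene2");t=shot("top","top2");w=shot("wrist","wrist2")
def cr(p,u,v,w,h,W=400,H=300): return cv2.resize(p[v:v+h,u:u+w],(W,H),interpolation=cv2.INTER_CUBIC)
im=np.vstack([np.hstack([cr(t["pixels"],285,220,120,90),cr(s["pixels"],200,60,160,120)]),np.hstack([cr(w["pixels"],160,0,320,240),cr(w["pixels"],260,100,120,90)])])
cv2.imwrite("pics/crop2.png",im[:,:,::-1])
E
```

```text
t: 5.53
tool_pos: [573.9, 155.8, 502.8]
eef_rot: [-3.141, 0.0, 1.573]
contact_force: [-0.5, -0.5, -2.6]
opening: 9.7
finger_force: 35.0
t: 6.2
tool_pos: [533.5, -4.1, 502.9]
eef_rot: [-3.141, 0.0, 1.599]
contact_force: [0.2, -0.1, -2.8]
opening: 9.7
finger_force: 35.0
t: 6.87
tool_pos: [517.1, -81.7, 502.6]
eef_rot: [-3.142, -0.0, 1.6]
contact_force: [0.2, -0.1, -2.3]
opening: 9.8
finger_force: 35.0
```

View pics/crop2.png

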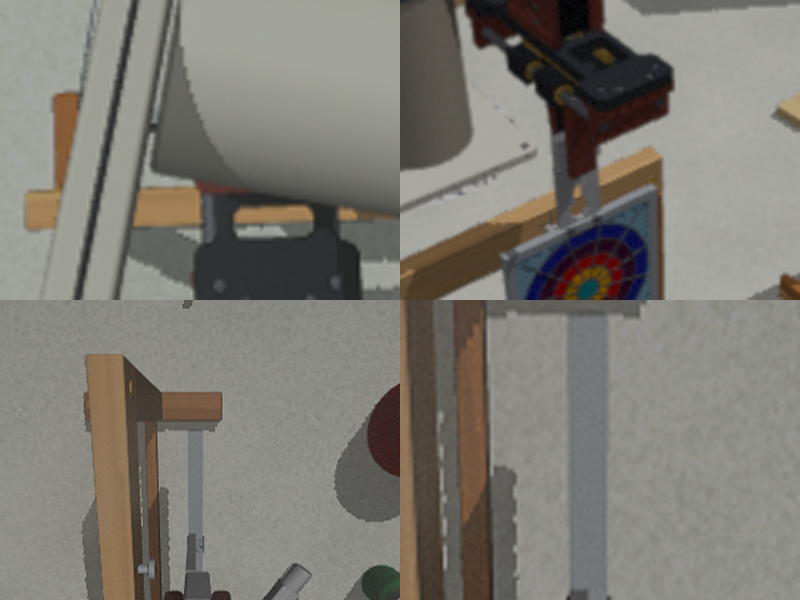

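The top view is blocked by the arm. In the wrist view the batten's far edge, the screw at about (278,216) and the hem are all visible, about 30 mm apart. I'll go to working height at this standoff and look again.

```bash

python3 -m inch '[[-1,[0,-0.15,-0.3],[0,0,0]],[-1,[0,-0.15,-0.4],[0,0,0]],[-1,[0,-0.15,-0.4],[0,0,0]],[-1,[0,0,-0.3],[0,0,0]],[-1,[0,0,-0.1],[0,0,0]],[-1,[0,0,0],[0,0,0]],[-1,[0,0,0],[0,0,0]],[-1,[0,0,0],[0,0,0]]]'
python3 - <<'E'
from h import *
s=shot("scene","scene3");w=shot("wrist","wrist3")
def cr(p,u,v,w,h,W=400,H=300): return cv2.resize(p[v:v+h,u:u+w],(W,H),interpolation=cv2.INTER_CUBIC)
print(proj(w,[490,-92.7,239]))
im=np.hstack([cr(w["pixels"],230,160,120,180,400,600),np.vstack([cr(s["pixels"],220,90,120,90),cr(w["pixels"],160,0,320,240)])])
cv2.imwrite("pics/crop3.png",im[:,:,::-1])
E
```

```text
t: 7.68
tool_pos: [517.2, -93.4, 465.5]
eef_rot: [3.141, 0.0, 1.6]
contact_force: [0.3, 0.3, -2.4]
opening: 10.0
finger_force: 35.0
(np.float64(277.2547526203443), np.float64(218.63302911808327))
```

View pics/crop3.png

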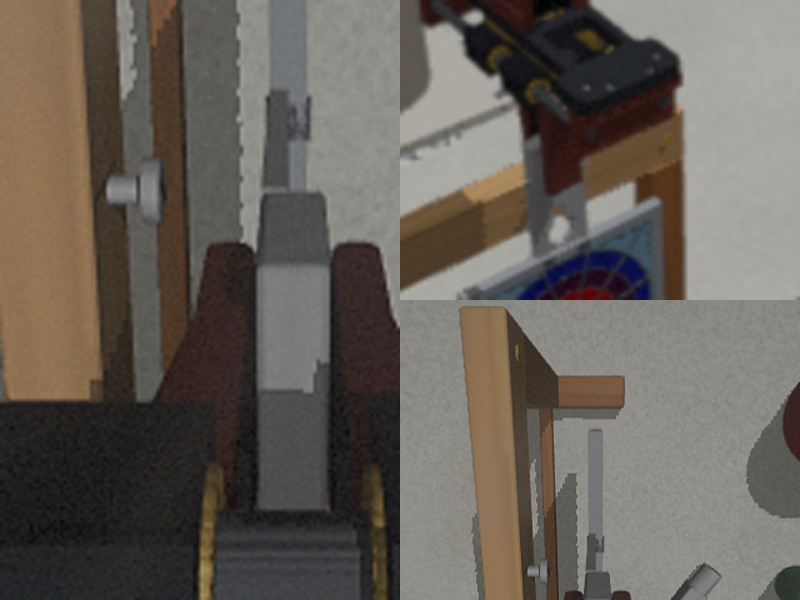

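The screw is clear in the wrist view: shank at v≈216.7, head from about (273,206.5) to (279,227). The hem's +y top edge is at v≈239. In the scene view the keyhole is visible at about (268,159).

```bash
python3 - <<'E'
from h import *
w=load("wrist3");s=load("scene3");t=load("top0")
for v,z in((238.9,317.5),(217.9,287.5)):
    for u in ((230+258/3.333),(230+327/3.333)) : print("hem +y edge",onplane(w,u,v,2,z).round(1))
sw=(230+153/3.333,216.7)
for z in(237,239,241): print("screw head",onplane(w,*sw,2,z).round(1))
print("w-scene",tri(w,sw,s,(261.1,152.6)),"w-top",tri(w,sw,t,(362.7,270)))
st=sensors.sense()["tool_pos"];print(st)
print("keyhole pred scene px",proj(s,[517.2-3,-93,239.4]),proj(s,[517.2-5,-93,239.4]))
p=s["pixels"][148:172,258:280].mean(2).round().astype(int);print(p)
# batten edges on z=256
for u,v in((230+80/3.333,160),(230+104/3.333,160+400/3.333)): print("batten far top edge",onplane(w,u,v,2,256).round(1))
E
```

```text
hem +y edge [512.6 -72.2 317.5]
hem +y edge [521.6 -72.  317.5]
hem +y edge [511.7 -73.6 287.5]
hem +y edge [522.6 -73.3 287.5]
screw head [488.8 -92.1 237. ]
screw head [489.1 -91.3 239. ]
screw head [489.3 -90.6 241. ]
w-scene (array([488.71006793, -92.00245215, 237.80972014]), np.float64(0.6326693993143894)) w-top (array([489.36875302, -92.37322344, 236.84315654]), np.float64(1.2226346737130727))
[517.1250864  -93.41441386 465.67079129]
keyhole pred scene px (np.float64(267.3335053202819), np.float64(158.7046814070566)) (np.float64(266.8134360651359), np.float64(158.1924405461442))
[[ 73  68  65  66  65  60  51  45  57  71  85  89  90  90  90  87  87  85
   80  82  89 104]
 [ 73  67  67  68  66  65  66  70  84  89  88  92  89  89  88  87  88  87
   90 105 134 159]
 [ 74  68  68  67  65  64  68  71  88  90  88  88  92  90  90  90  88  98
  131 156 161 164]
 [ 77  69  68  65  65  66  66  72  86  83  81  84  88  88  89  89  87 108
  156 164 164 164]
 [ 71  69  70  67  66  66  69  73  79  79  79  83  89  88  89  88  88 112
  158 165 165 164]
 [ 67  69  67  68  67  66  72  84  81  79  
[... 1107 characters left out ...]
130 131 114 107  88  84  77  64  50  54
   59  49  47  46]
 [154 125  93  95  96 105 111 124 111 107  87  83  78  74  61  48  40  43
   44  34  35  33]
 [138 134 117 114 113 121 103  83  74  82  79  76  65  53  38  30  31  38
   40  34  35  33]
 [137 138 134 127 106  76  56  53  64  72  59  54  41  37  33  31  33  38
   38  36  32  32]
 [135 130 111  90  79  56  47  55  48  52  37  35  32  32  32  33  33  40
   37  36  34  35]
 [111  89  84  80  77  64  47  45  33  28  28  34  32  32  34  34  35  40
   39  37  43  41]
 [ 83  80  78  76  67  52  34  35  32  30  31  33  35  36  40  37  37  40
   27  30  25  21]]
batten far top edge [478.5 -49.4 256. ]
batten far top edge [ 481.  -130.3  256. ]
```

```bash

python3 -m inch '[[-1,[-0.2,0.02,-0.03],[0,0,0]],[-1,[-0.2,0.01,-0.03],[0,0,0]],[-1,[-0.15,0.01,0],[0,0,0]],[-1,[-0.1,0,0],[0,0,0]],[-1,[-0.06,0,0],[0,0,0]],[-1,[0,0,0],[0,0,0]],[-1,[0,0,0],[0,0,0]],[-1,[0,0,0],[0,0,0]]]'
python3 -m inch '[[-1,[-0.04,0,0],[0,0,0]],[-1,[-0.04,0,0],[0,0,0]],[-1,[-0.04,0,0],[0,0,0]],[-1,[-0.04,0,0],[0,0,0]],[-1,[-0.02,0,0],[0,0,0]],[-1,[0,0,0],[0,0,0]],[-1,[0,0,0],[0,0,0]],[-1,[0,0,0],[0,0,0]]]'
```

```text
t: 8.45
tool_pos: [499.3, -92.5, 463.8]
eef_rot: [3.141, 0.0, 1.6]
contact_force: [1.2, -0.5, -2.7]
opening: 9.7
finger_force: 35.0
t: 9.12
tool_pos: [494.8, -92.5, 463.7]
eef_rot: [3.142, 0.0, 1.6]
contact_force: [0.4, -0.3, -2.7]
opening: 9.9
finger_force: 35.0
```

```bash

python3 -m inch '[[-1,[-0.04,0,0],[0,0,0]],[-1,[-0.04,0,0],[0,0,0]],[-1,[-0.02,0,0],[0,0,0]],[-1,[0,0,0],[0,0,0]],[-1,[0,0,0],[0,0,0]],[-1,[0,0,0],[0,0,0]],[-1,[0,0,0],[0,0,0]],[-1,[0,0,0],[0,0,0]]]'
python3 - <<'E'
from h import *
print(sensors.sense()["contact_force"],sensors.sense()["ft_torque"])
E
```

```text
t: 9.78
tool_pos: [492.2, -92.5, 463.7]
eef_rot: [3.142, 0.0, 1.6]
contact_force: [0.1, -0.2, -2.9]
opening: 10.3
finger_force: 35.0
[ 0.05113664 -0.16328397 -2.87763386] [-0.05540114  0.07434949  0.01396398]
```

```bash

python3 -m inch '[[-1,[-0.04,0,0],[0,0,0]],[-1,[-0.04,0,0],[0,0,0]],[-1,[-0.02,0,0],[0,0,0]],[-1,[0,0,0],[0,0,0]],[-1,[0,0,0],[0,0,0]],[-1,[0,0,0],[0,0,0]],[-1,[0,0,0],[0,0,0]],[-1,[0,0,0],[0,0,0]]]'
python3 - <<'E'
from h import *
print(sensors.sense()["contact_force"],sensors.sense()["ft_torque"])
w=shot("wrist","wrist4")["pixels"];s=shot("scene","scene4")["pixels"]
def cr(p,u,v,w,h,W=400,H=300): return cv2.resize(p[v:v+h,u:u+w],(W,H),interpolation=cv2.INTER_CUBIC)
im=np.hstack([cr(w,230,140,120,180,400,600),np.vstack([cr(s,220,90,120,90),cr(s,240,120,48,36)])])
cv2.imwrite("pics/crop4.png",im[:,:,::-1])
E
```

```text
t: 10.45
tool_pos: [489.7, -92.4, 463.7]
eef_rot: [3.142, 0.0, 1.6]
contact_force: [0.5, 0.4, -2.6]
opening: 9.8
finger_force: 35.0
[ 0.52732309  0.42882755 -2.56327091] [-0.10691111  0.06951177  0.00180463]
```

View pics/crop4.png

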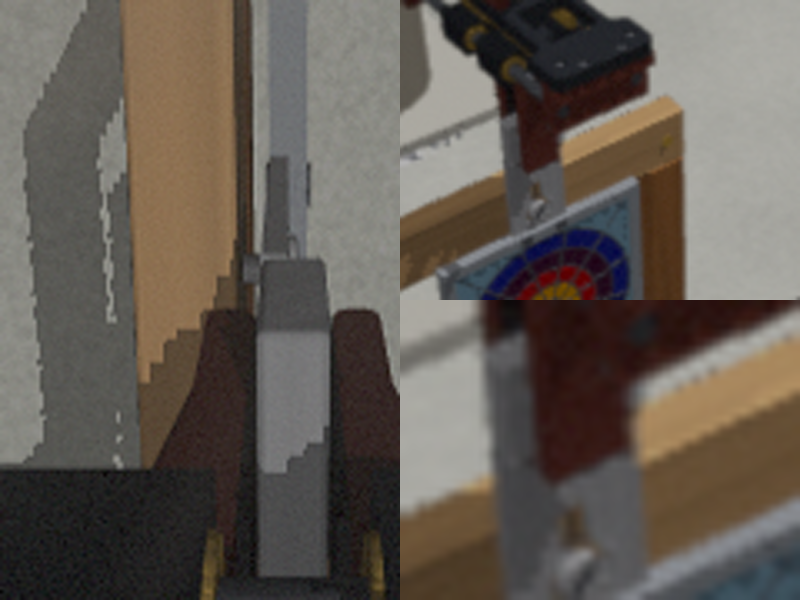

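The screw head sits in the keyhole: in the scene zoom it is at about (574,572), with the slot above it. I'll keep going to the batten.

```bash

python3 -m inch '[[-1,[-0.04,0,0],[0,0,0]],[-1,[-0.04,0,0],[0,0,0]],[-1,[0,0,0],[0,0,0]],[-1,[0,0,0],[0,0,0]],[-1,[0,0,0],[0,0,0]],[-1,[0,0,0],[0,0,0]],[-1,[0,0,0],[0,0,0]],[-1,[0,0,0],[0,0,0]]]'
python3 - <<'E'
from h import *
print(sensors.sense()["contact_force"],sensors.sense()["ft_torque"])
E
python3 -m inch '[[-1,[-0.04,0,0],[0,0,0]],[-1,[-0.02,0,0],[0,0,0]],[-1,[0,0,0],[0,0,0]],[-1,[0,0,0],[0,0,0]],[-1,[0,0,0],[0,0,0]],[-1,[0,0,0],[0,0,0]],[-1,[0,0,0],[0,0,0]],[-1,[0,0,0],[0,0,0]]]'
python3 - <<'E'
from h import *
print(sensors.sense()["contact_force"],sensors.sense()["ft_torque"])
E
```

```text
t: 11.22
tool_pos: [487.7, -92.4, 463.7]
eef_rot: [-3.142, -0.0, 1.6]
contact_force: [0.5, -0.3, -3.1]
opening: 10.1
finger_force: 35.0
[ 0.45441371 -0.31969039 -3.09299028] [-0.04658236  0.05121937 -0.01985051]
t: 11.88
tool_pos: [486.2, -92.4, 463.7]
eef_rot: [-3.142, -0.0, 1.6]
contact_force: [-0.1, 0.5, -3.0]
opening: 10.0
finger_force: 35.0
[-0.0853848   0.49097752 -3.0063276 ] [-0.02311623  0.05208056  0.00268482]
```

```bash

python3 -m inch '[[-1,[0,0,-0.08],[0,0,0]],[-1,[0,0,-0.08],[0,0,0]],[-1,[0,0,-0.08],[0,0,0]],[-1,[0,0,-0.08],[0,0,0]],[-1,[0,0,0],[0,0,0]],[-1,[0,0,0],[0,0,0]],[-1,[0,0,0],[0,0,0]],[-1,[0,0,0],[0,0,0]]]'
python3 - <<'E'
from h import *
print(sensors.sense()["contact_force"],sensors.sense()["ft_torque"])
E
```

```text
t: 12.55
tool_pos: [486.3, -92.5, 455.8]
eef_rot: [3.141, 0.0, 1.6]
contact_force: [0.2, 0.6, -2.2]
opening: 9.7
finger_force: 35.0
[ 0.20350169  0.55558005 -2.17419757] [-0.10220726  0.03493963  0.06163286]
```

```bash

python3 -m inch '[[-1,[0,0,-0.04],[0,0,0]],[-1,[0,0,-0.04],[0,0,0]],[-1,[0,0,-0.04],[0,0,0]],[-1,[0,0,-0.04],[0,0,0]],[-1,[0,0,0],[0,0,0]],[-1,[0,0,0],[0,0,0]],[-1,[0,0,0],[0,0,0]],[-1,[0,0,0],[0,0,0]]]'
python3 - <<'E'
from h import *
print(sensors.sense()["contact_force"],sensors.sense()["ft_torque"])
E
python3 -m inch '[[-1,[0,0,-0.04],[0,0,0]],[-1,[0,0,-0.04],[0,0,0]],[-1,[0,0,-0.04],[0,0,0]],[-1,[0,0,-0.04],[0,0,0]],[-1,[0,0,0],[0,0,0]],[-1,[0,0,0],[0,0,0]],[-1,[0,0,0],[0,0,0]],[-1,[0,0,0],[0,0,0]]]'
python3 - <<'E'
from h import *
print(sensors.sense()["contact_force"],sensors.sense()["ft_torque"])
E
```

```text
t: 13.22
tool_pos: [486.2, -92.4, 451.7]
eef_rot: [3.142, 0.0, 1.6]
contact_force: [0.4, -0.6, -3.4]
opening: 9.6
finger_force: 35.0
[ 0.42031229 -0.62769851 -3.44153735] [-0.04960785  0.07141166 -0.01791782]
t: 13.88
tool_pos: [486.2, -92.4, 447.7]
eef_rot: [3.142, 0.0, 1.6]
contact_force: [0.4, -0.5, -3.0]
opening: 9.6
finger_force: 35.0
[ 0.44630793 -0.45354519 -3.03696424] [-0.0395428   0.07236515  0.02212837]
```

```bash

python3 -m inch '[[-1,[0,0,-0.04],[0,0,0]],[-1,[0,0,-0.04],[0,0,0]],[-1,[0,0,0],[0,0,0]],[-1,[0,0,0],[0,0,0]],[-1,[0,0,0],[0,0,0]],[-1,[0,0,0],[0,0,0]],[-1,[0,0,0],[0,0,0]],[-1,[0,0,0],[0,0,0]]]'
python3 -m inch '[[-1,[0,0,-0.04],[0,0,0]],[-1,[0,0,0],[0,0,0]],[-1,[0,0,0],[0,0,0]],[-1,[0,0,0],[0,0,0]],[-1,[0,0,0],[0,0,0]],[-1,[0,0,0],[0,0,0]],[-1,[0,0,0],[0,0,0]],[-1,[0,0,0],[0,0,0]]]'
```

```text
t: 14.55
tool_pos: [486.2, -92.4, 445.7]
eef_rot: [3.142, 0.0, 1.6]
contact_force: [0.3, -0.9, -2.8]
opening: 9.9
finger_force: 35.0
t: 15.22
tool_pos: [486.2, -92.4, 444.7]
eef_rot: [3.142, 0.0, 1.6]
contact_force: [0.1, 0.6, -3.6]
opening: 10.1
finger_force: 35.0
```

```bash

python3 -m inch '[[-1,[0,0,-0.03],[0,0,0]],[-1,[0,0,0],[0,0,0]],[-1,[0,0,0],[0,0,0]],[-1,[0,0,0],[0,0,0]],[-1,[0,0,0],[0,0,0]],[-1,[0,0,0],[0,0,0]],[-1,[0,0,0],[0,0,0]],[-1,[0,0,0],[0,0,0]]]'
```

```text
t: 15.88
tool_pos: [486.2, -92.4, 443.9]
eef_rot: [3.142, 0.0, 1.6]
contact_force: [-0.1, 0.2, -2.6]
opening: 9.7
finger_force: 35.0
```

```bash

python3 -m inch '[[-1,[0,0,-0.03],[0,0,0]],[-1,[0,0,0],[0,0,0]],[-1,[0,0,0],[0,0,0]],[-1,[0,0,0],[0,0,0]],[-1,[0,0,0],[0,0,0]],[-1,[0,0,0],[0,0,0]],[-1,[0,0,0],[0,0,0]],[-1,[0,0,0],[0,0,0]]]'
```

```text
t: 16.55
tool_pos: [486.3, -92.5, 443.4]
eef_rot: [3.141, 0.0, 1.6]
contact_force: [-1.1, 0.0, 2.2]
opening: 9.7
finger_force: 35.0
```

Contact: about 5 N is now carried by the screw after 20 mm of slide, so the panel is home. I'll hold, ease the grip, open, and look.

```bash

python3 -m inch '[[-1,[0,0,0],[0,0,0]],[-1,[0,0,0],[0,0,0]],[-1,[0,0,0],[0,0,0]],[-1,[0,0,0],[0,0,0]],[-1,[0,0,0],[0,0,0]],[-1,[0,0,0],[0,0,0]],[-1,[0,0,0],[0,0,0]],[-1,[0,0,0],[0,0,0]]]' 5
python3 -m inch '[[-0.7,[0,0,0],[0,0,0]],[-0.6,[0,0,0],[0,0,0]],[-0.5,[0,0,0],[0,0,0]],[-0.4,[0,0,0],[0,0,0]],[-0.3,[0,0,0],[0,0,0]],[-0.3,[0,0,0],[0,0,0]],[-0.3,[0,0,0],[0,0,0]],[-0.3,[0,0,0],[0,0,0]]]'
python3 - <<'E'
from h import *
w=shot("wrist","wrist5")["pixels"];s=shot("scene","scene5")["pixels"]
im=np.hstack([cv2.resize(w[100:400,200:400],(400,600)),cv2.resize(s[70:280,200:340],(400,600))])
cv2.imwrite("pics/crop5.png",im[:,:,::-1])
E
```

```text
t: 17.22
tool_pos: [486.2, -92.5, 443.3]
eef_rot: [3.142, 0.0, 1.6]
contact_force: [-2.2, -1.2, 5.1]
opening: 9.7
finger_force: 5.0
t: 17.88
tool_pos: [486.2, -92.4, 443.2]
eef_rot: [3.142, -0.0, 1.6]
contact_force: [-0.1, -0.1, 0.1]
opening: 30.6
finger_force: 0.0
```

View pics/crop5.png

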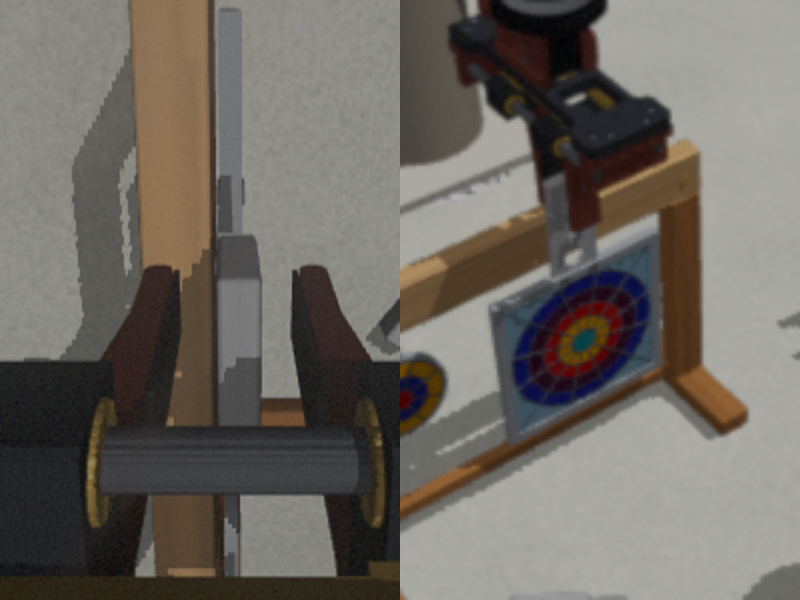

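The panel hangs flat on the batten and both pads are clear of the hem (about 18 px on either side). I'll retreat straight up.

```bash

python3 -m inch '[[0,[0,0,0.2],[0,0,0]],[0,[0,0,0.5],[0,0,0]],[0,[0,0,0.8],[0,0,0]],[0,[0,0,0.8],[0,0,0]],[0,[0,0,0.8],[0,0,0]],[0,[0,0,0.6],[0,0,0]],[0,[0,0,0.3],[0,0,0]],[0,[0,0,0],[0,0,0]]]'
python3 -m inch '[[0,[0,0,0],[0,0,0]],[0,[0,0,0],[0,0,0]],[0,[0,0,0],[0,0,0]],[0,[0,0,0],[0,0,0]],[0,[0,0,0],[0,0,0]],[0,[0,0,0],[0,0,0]],[0,[0,0,0],[0,0,0]],[0,[0,0,0],[0,0,0]]]'
python3 - <<'E'
from h import *
s=shot("scene","scene6");
cv2.imwrite("pics/final.png",s["pixels"][60:320,140:500,::-1])
E
```

```text
t: 18.65
tool_pos: [486.4, -92.5, 545.1]
eef_rot: [3.138, 0.001, 1.6]
contact_force: [0.6, -0.4, 0.1]
opening: 43.6
finger_force: 0.0
t: 19.32
tool_pos: [486.2, -92.5, 543.1]
eef_rot: [-3.141, -0.0, 1.6]
contact_force: [0.3, 0.2, 0.6]
opening: 44.1
finger_force: 0.0
```

View pics/final.png

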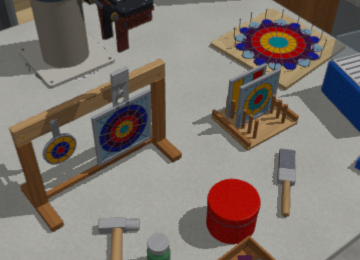

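The panel hangs upright at crop (122,120), the other two panels still stand in the rack, and the gripper is clear.

```bash
python3 -c "
from workcell import arm
print(arm.finish_job())"
```

```text
the job is handed in; nothing more can be done
None
```

The rose panel hangs by its keyhole on the free screw, slid fully home before I released it, and in the last picture nothing else on the bench looks disturbed; I handed the job in just after 19.3 s, and it returned no verdict.

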